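# Centre-punch the die-plate blank at its red dot

## Task

Slide the brass blank along the bed of the air press, keeping it flat on the bed, until its red dot is centred under the point of the punch. Then squeeze the red trigger of the hand control fully to bring the punch down on the dot, let it spring back, and leave the blank where it is. Do not work the trigger before the dot is under the punch, and leave the tin, tub, brick and hammer where they are.

Things in the scene. Friction and masses are not known exactly. Their poses are not given: they have to be found in the camera images.
- press: Fixed press. Steel bed 280 x 260 mm, top 20 mm above the bench; origin on the bench, bed spans x -160..+120, y -130..+130 mm. Green column at x +30..+90, y -128..-82 mm, 190 mm high, carries an arm (40 mm wide, from 167 mm up) to the punch at x +60, y 0; over the punch a 54 mm diameter cylinder, 165 to 260 mm up, with a 28 mm nose from 140 mm. Open toward -x.
- punch_tip (a point): The point of the steel punch (10 mm diameter near the point, 19 mm above; orange band), pointing straight down. Up: 40 mm above the bench, 8 mm above the blank's top. Squeezing the trigger fully lowers it to the blank's top; it does not move sideways.
- blank: Loose brass bar 150 (x) x 48 (y) x 12 (z) mm, about 0.7 kg, flat on the press bed. Origin at the centre of its underside; x along its length, z up. Starts within about 0.3 rad of the press's x axis, red-dot end toward the press's +x. Its two small dark dimples do not matter.
- mark (a point): Centre of the red dot (14 mm diameter) on the blank's top face: x = +55 mm, y = +8 mm, z = +12 mm in the blank's frame.
- grip: Fixed hand control. Grey base 100 x 120 x 12 mm on the bench, origin at the centre of its underside. From it stands a black upright grip, 34 (x) x 22 (y) mm, centred on the origin, its top 132 mm above the bench; the red trigger stands beside it on its +y side.
- trigger_pad (a point): Point on the outer (+y) face of the red trigger, 98 mm above the bench. The trigger is an upright lever 26 mm wide (x), 12 mm thick, top 122 mm above the bench, hinged at its foot (y +21 mm, 30 mm up, axis along the grip's x). Here trigger and grip together measure 54 mm along y released, 38 mm fully squeezed.
- trigger (a joint): Trigger angle in rad: 0 released, 0.22 fully squeezed toward the grip. Spring: about 3.5 N at the pad to start moving it, 8 N at full squeeze; it springs back when let go. It drives the punch down in proportion, at once.
- tin: Bystander: loose closed metal tin, 76 mm diameter, 85 mm high, origin at the centre of its base.
- tub: Bystander: loose white plastic bowl, 80 mm diameter, 40 mm high, origin at the centre of its base.
- brick: Bystander: loose white soldering brick 110 x 60 x 35 mm, origin at the centre of its underside.
- mallet: Bystander: loose hammer with a wooden handle lying on the bench, about 250 mm long.

How it is judged:
By the outcome, as a careful person would: the job done as asked, in the order asked, and still so for the second after the job is handed in, with the robot touching nothing.
It also fails if it takes over 64 s, if anything falls off the work surface, if the arm or the gripper's body presses on something with over 40 N, if the wrist force passes 120 N, or if a joint passes its speed limit or range.

## Robot

A 6-joint arm with a two-finger parallel gripper is mounted at the origin on the work surface. World frame = base frame: x ahead of the robot, y to its left, z up, the work surface at z = 0. Lengths are in m, angles in rad, forces in N, time in s.
With the tool pointing down it reaches from about 0.325 to 0.775 m from the base axis. Payload 5.5 kg.
Tool frame: the origin (TCP) lies on the centre line of the jaws, within the pads' length; the fingertips stand 11 mm ahead of it and the grasp point (between the pads) lies 8 mm behind it; z points along the fingers, y is the line along which they close (so a half turn about z gives the same grasp; the last joint's range is limited). The gripper opens to 85 mm and grips with 20 to 120 N. Pads are 22 mm wide; open, the fingers measure 114 mm over their backs; the gripper's body (76 mm by 85 mm) begins 54 mm behind the grasp point. The pads swing forward as they close: fully open they stand 13 mm farther back than shut.
Start: joints at [1.226, 0.091, 1.231, -0, 1.82, -0.057], TCP at [0.17, 0.575, 0.242] pointing down, gripper open.
Joint ranges: [-2.87, 2.87], [-0.86, 2.18], [0.17, 2.46], [-1.51, 4.65], [0.06, 2.69], [-2.65, 2.65]. Speed limits (rad/s): [2.57, 2.57, 3.01, 3.14, 3.14, 3.14].

## Interface

Orientations are given as a unit quaternion [w, x, y, z].
In Python, from workcell import arm gives the robot as it stands.
- The arm moves only by the tool advance, called after "Request:" as a command line: name --argument value ..., lists and objects as JSON in quotes. Schema: {"type":"object","properties":{"ticks":{"type":"array","items":{"type":"object","properties":{"jaw":{"type":"number"},"sx":{"type":"number"},"sy":{"type":"number"},"sz":{"type":"number"},"wx":{"type":"number"},"wy":{"type":"number"},"wz":{"type":"number"}},"additionalProperties":false,"required":["jaw"]},"minItems":1,"maxItems":10},"squeeze":{"type":"number"},"only":{"type":"string"},"quiet":{"type":"boolean"},"lines":{"type":"string"}},"required":["ticks"],"additionalProperties":false}. ticks is a list of rows, 1 to 10 of them, each an object with the fields jaw (the finger opening in m), sx, sy, sz (the shift in m), wx, wy, wz (a rotation vector in rad); a field left out counts as zero (the opening has to be given); each row shifts and turns the commanded pose from where the row before left it, along the tool's axes as they then stand; what a row does not reach is not made up. A row lasts 1/10 s, in which the tool goes at most 0.05 m and 0.15 rad, less where a joint would pass 70% of its speed; a pose out of reach is approached as far as the arm can. The fingers move at their own pace and stop on an object; squeeze is the grip in N (left out, the last holds). Time passes only in rows, so rows that do not move let the fingers close. The tool returns the time, the measured TCP pose, the force, the opening and the grip force at its end. only (a regular expression) keeps the lines of the reply that match it, lines (a string "A,B") keeps lines A to B, and quiet returns only ok. Input that does not fit is refused with a message, and nothing moves.
- arm.get_state(): the state, without advancing time (a new reading comes with each control period).
- arm.camera(name): name is "scene" or "top" or "wrist"; returns a dict with "image" (480x640x3 uint8, blue, green, red), "camera_matrix" (3x3 intrinsics, pixels), "k1" (the pictures are not rectified: a ray, as slopes to the right and down, at radius r is drawn at 1 + k1 r^2 times it, then the intrinsics apply), "xyz" and "attitude" of the camera in the world; the wrist camera has in their place "tool_from_camera" (4x4, takes a point from camera to tool coordinates, whose origin is the TCP and whose axes are the flange's). Camera axes: x right, y down, z forward; pixel columns grow to the right and rows downward; lengths in m; the calibration is good to about 2 mm. A picture is of the moment at which its call begins: read the wrist's pose just before it. There is no depth.
- arm.hand_in(): hands the job in; it is judged then, once.
The state is a dict: "time": time; "joint_positions": joint angles; "joint_velocities": joint speeds; "joint_efforts": joint torques, N m; "tcp_pos": TCP position; "tool_rot": TCP orientation; "ft_force": force on the tool from outside, world axes, zero at the start; "torque": the same for the moment, N m; "gripper_width": finger opening in m; "grip_force": force on a finger pad.
Only numpy, scipy, OpenCV 4.12 (cv2) and the standard library are available. Lean on these libraries where they do the work, as an engineer would, in place of code of your own. Each camera call takes 0.05 s, during which the arm holds its last target. There are 200 camera calls.

## Working session

There is one attempt and no reset: what is moved stays moved. The work goes in short steps, Python scripts to look and compute and a tool call to move; the robot and the scene stay as the last step left them, time stands still between calls to the robot, and variables do not carry over. Pictures are saved under pics/ and viewed, at most 10 in all, crops included, and the job is handed in when it is done.

```bash
ls; mkdir -p pics
```

Run:
```python
from workcell import arm
import cv2
for n in("scene","top"):
    c=arm.camera(n); cv2.imwrite(f"pics/{n}0.png",c["image"]); print(n,c["camera_matrix"],c["k1"],c["xyz"],c["attitude"])
s=arm.get_state(); print(s["time"],s["tcp_pos"],s["tool_rot"],arm.camera("wrist")["tool_from_camera"])
```

```text
pics
workcell.py
scene [[450.39095576   0.         321.91193206]
 [  0.         450.39095576 241.7462733 ]
 [  0.           0.           1.        ]] -0.0921110781900838 [ 1.30494783 -0.38879876  0.70124035] [-0.38168189  0.76240856  0.46225582 -0.24366305]
top [[482.36337046   0.         314.53999134]
 [  0.         482.36337046 240.53251555]
 [  0.           0.           1.        ]] -0.13465525602543862 [ 0.39396857 -0.01553784  1.3726391 ] [ 0.03758122 -0.70514207  0.70735129 -0.03188191]
0.1 [0.17020488 0.57512115 0.24125687] [-1.77485188e-04  1.43368181e-01  9.89669038e-01 -8.53539275e-04] [[-4.44156429e-05 -9.61799078e-01 -2.73756336e-01  6.95713469e-02]
 [ 9.99999970e-01  2.29404241e-05 -2.42842673e-04  3.97910222e-04]
 [ 2.39845945e-04 -2.73756338e-01  9.61799049e-01 -1.31702405e-01]
 [ 0.00000000e+00  0.00000000e+00  0.00000000e+00  1.00000000e+00]]
```

View pics/top0.png

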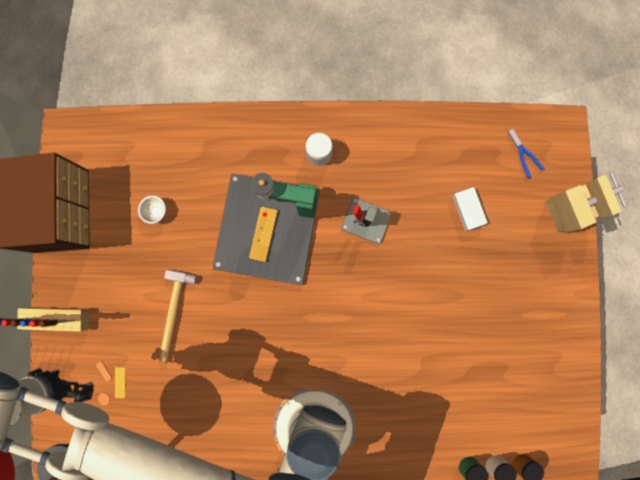

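View pics/scene0.png

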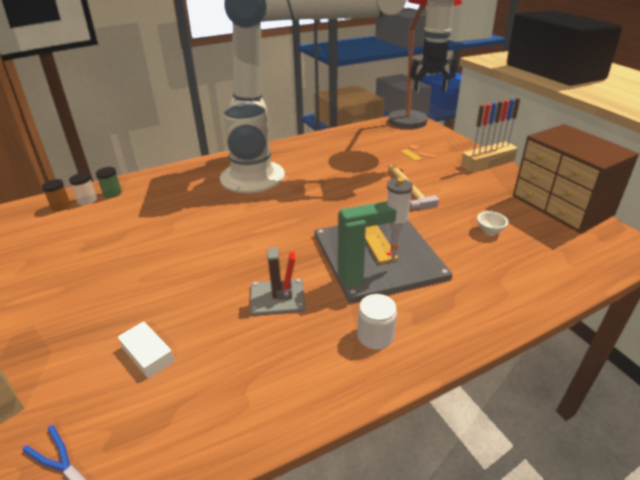

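Top view: press bed corners at about (234,176), (317,187), (304,282) and (215,268); red dot at (265,214); blank lying down to (259,260); grip base around (366,221), with the red trigger on its left side. I'll take an enlarged crop.

Create h.py:
```python
import numpy as np,cv2
from scipy.spatial.transform import Rotation as R
from workcell import arm
def cam(name):
    s=arm.get_state(); c=arm.camera(name)
    if name=="wrist":
        q=s["tool_rot"]; Rt=R.from_quat(q,scalar_first=True).as_matrix(); T=c["tool_from_camera"]
        c["R"]=Rt@T[:3,:3]; c["xyz"]=np.array(s["tcp_pos"])+Rt@T[:3,3]
    else: c["R"]=R.from_quat(c["attitude"],scalar_first=True).as_matrix()
    c["xyz"]=np.array(c["xyz"]); return c
def ray(c,px):
    K=c["camera_matrix"]; d=np.array([(px[0]-K[0,2])/K[0,0],(px[1]-K[1,2])/K[1,1]]); u=d.copy()
    for _ in range(20): u=d/(1+c["k1"]*(u@u))
    return c["R"]@np.array([u[0],u[1],1])
def onz(c,px,z):
    r=ray(c,px); return (c["xyz"]+r*(z-c["xyz"][2])/r[2])
def proj(c,p):
    v=c["R"].T@(np.array(p)-c["xyz"]); u=v[:2]/v[2]; u=u*(1+c["k1"]*(u@u)); K=c["camera_matrix"]
    return np.array([K[0,0]*u[0]+K[0,2],K[1,1]*u[1]+K[1,2]])
def crop(c,x0,y0,w,h,k,fn):
    cv2.imwrite(fn,cv2.resize(c["image"][y0:y0+h,x0:x0+w],None,fx=k,fy=k,interpolation=cv2.INTER_CUBIC))
```

Run:
```python
from h import *
c=cam("top"); crop(c,205,165,200,125,4,"pics/t1.png")
```

```text
(no output)
```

View pics/t1.png

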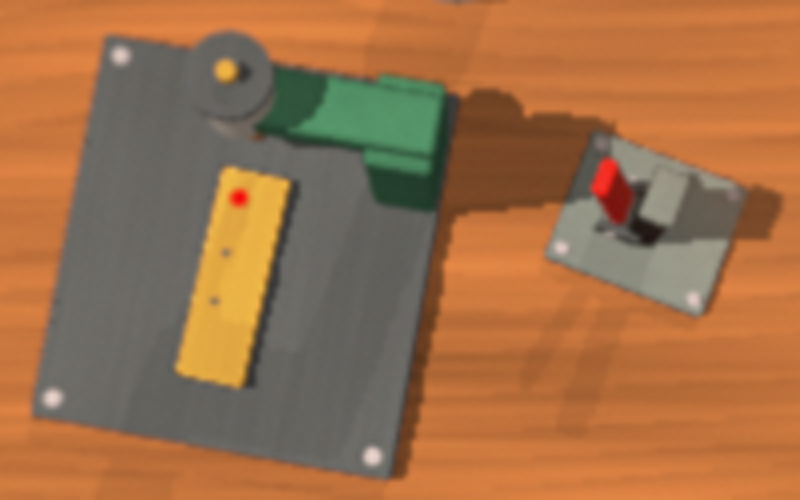

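Crop (4x, offset 205,165). Bed corners: (108,36), (458,95), (390,478), (33,415). Blank top corners: (222,166), (292,180), (243,388), (176,373). Dot: (238,198). Grip base corners: (593,130), (745,187), (706,316), (546,258).

Run:
```python
from h import *
c=cam("top")
f=lambda p:((p[0]-1.5)/4+205,(p[1]-1.5)/4+165)
def fit(pix,model,z):
    W=np.array([onz(c,f(p),z)[:2] for p in pix]); M=np.array(model)/1000
    wc,mc=W.mean(0),M.mean(0); a=W-wc;b=M-mc
    th=np.arctan2((b[:,0]*a[:,1]-b[:,1]*a[:,0]).sum(),(a*b).sum())
    Rm=np.array([[np.cos(th),-np.sin(th)],[np.sin(th),np.cos(th)]]); o=wc-Rm@mc
    print("o",o.round(4),"th",th.round(4),"res mm",((W-(M@Rm.T+o))*1000).round(1).tolist()); return o,Rm,th
o,P,tp=fit([(108,36),(458,95),(390,478),(33,415)],[(120,130),(120,-130),(-160,-130),(-160,130)],.02)
ob,B,tb=fit([(222,166),(292,180),(243,388),(176,373)],[(75,24),(75,-24),(-75,-24),(-75,24)],.032)
og,G,tg=fit([(593,130),(745,187),(706,316),(546,258)],[(50,60),(50,-60),(-50,-60),(-50,60)],.012)
pt=o+P@[.06,0]; d=onz(c,f((238,198)),.032)[:2]
print("punch",pt,"dot",d,"dot from blank",ob+B@[.055,.008],"need",pt-d, "in press",P.T@(pt-d),"blank in press",P.T@(ob-o),tb-tp)
print("pad",og+G@[0,.033], "cyl top px",proj(c,[*pt,.26]))
```

```text
o [0.5829 0.1285] th -0.1766 res mm [[-2.0, -1.9], [-1.4, 2.3], [2.4, 1.6], [1.1, -2.0]]
o [0.546  0.1397] th -0.2165 res mm [[-0.1, 1.3], [-0.1, -1.4], [-0.0, -0.1], [0.2, 0.1]]
o [ 0.5857 -0.153 ] th -0.3492 res mm [[-0.6, -1.1], [-1.0, 3.3], [0.4, -1.3], [1.2, -0.8]]
punch [0.64199266 0.11797356] dot [0.60138615 0.13685954] dot from blank [0.60142854 0.13573516] need [ 0.04060651 -0.01888598] in press [ 0.04329283 -0.01145859] blank in press [-0.03832893  0.00455958] -0.039902715878477685
pad [ 0.5970111  -0.12200606] cyl top px [261.47445138 182.3119643 ]
```

Add to h.py:
```python
def go(p,yaw_y,z=None):
    """tool-axis shift (in present axes) to p, and turn about tool z to bring tool y to world yaw yaw_y"""
    s=arm.get_state(); Rt=R.from_quat(s["tool_rot"],scalar_first=True).as_matrix()
    d=Rt.T@(np.array(p)-s["tcp_pos"]); a=np.arctan2(Rt[1,1],Rt[0,1]); w=(yaw_y-a+np.pi/2)%np.pi-np.pi/2
    rv=(Rt.T@[0,0,-1]); print("t",s["time"],"shift",d.round(4),"rz",round(-w,4),"down err",rv.round(4),"F",np.round(s["ft_force"],1),"w",s["gripper_width"])
```

```text
(no output)
```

Request:
advance --ticks '[{"jaw": 0.085,"sx": -0.04,"sy": -0.0285},{"jaw": 0.085,"sx": -0.04,"sy": -0.0285},{"jaw": 0.085,"sx": -0.04,"sy": -0.0285},{"jaw": 0.085,"sx": -0.04,"sy": -0.0285},{"jaw": 0.085,"sx": -0.04,"sy": -0.0285},{"jaw": 0.085,"sx": -0.04,"sy": -0.0285},{"jaw": 0.085,"sx": -0.04,"sy": -0.0285},{"jaw": 0.085,"sx": -0.04,"sy": -0.0285},{"jaw": 0.085,"sx": -0.04,"sy": -0.0285},{"jaw": 0.085,"sx": -0.04,"sy": -0.0285}]' --squeeze 30

```text
time: 1.25
tcp_pos: [0.4738, 0.1867, 0.2424]
tool_rot: [0.0, 0.143, 0.99, 0.0]
ft_force: [1.5, 1.3, -0.4]
gripper_width: 0.0849
grip_force: 0.0
```

```bash
python3 -c "
from h import *
go([.502,.1494,.14],np.pi/2-.2165)"
```

```text
t 1.25 shift [-0.0376 -0.0278  0.1024] rz -0.0713 down err [ 4.e-04 -4.e-04  1.e+00] F [ 1.5  1.3 -0.4] w 0.08489971208977429
```

Request:
advance --ticks '[{"jaw": 0.085,"sx": -0.0376,"sy": -0.0278},{"jaw": 0.085,"sz": 0.034,"wz": -0.0713},{"jaw": 0.085,"sz": 0.034},{"jaw": 0.085,"sz": 0.034},{"jaw": 0.085},{"jaw": 0.085}]'

```text
time: 1.85
tcp_pos: [0.5009, 0.1512, 0.1406]
tool_rot: [-0.0, 0.108, 0.994, -0.0]
ft_force: [0.2, -0.4, 0.7]
gripper_width: 0.0851
grip_force: 0.0
```

```bash
python3 -c "
from h import *
go([.502,.1494,.14],np.pi/2-.2165)
c=cam('wrist'); cv2.imwrite('pics/w1.png',c['image'])"
```

```text
t 1.85 shift [-0.0015 -0.0015  0.0005] rz 0.0 down err [-9.e-04  4.e-04  1.e+00] F [ 0.2 -0.4  0.7] w 0.08510817479411056
```

View pics/w1.png

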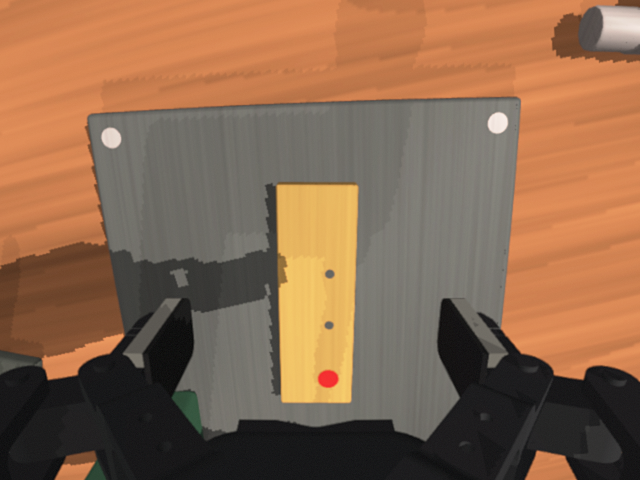

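Wrist view: blank top corners (277,184), (358,184), (352,402), (281,402), dot (328,379). Near bed corners at (89,114) and (520,98).

Run:
```python
from h import *
c=cam("wrist")
for n,p,z in [("bl -+",(358,184),.032),("bl --",(277,184),.032),("bl +-",(281,402),.032),("bl ++",(352,402),.032),("dot",(328,379),.032),("bed --",(89,114),.02),("bed -+",(520,98),.02)]:
    print(n,onz(c,p,z).round(4))
```

```text
bl -+ [0.4788 0.1824 0.032 ]
bl -- [0.4687 0.1364 0.032 ]
bl +- [0.6155 0.1028 0.032 ]
bl ++ [0.6261 0.1505 0.032 ]
dot [0.6041 0.1382 0.032 ]
bed -- [0.4044 0.0348 0.02  ]
bed -+ [0.4507 0.2869 0.02  ]
```

Run:
```python
from h import *
c=arm.camera("wrist"); T=c["tool_from_camera"]; c["R"]=T[:3,:3]; c["xyz"]=T[:3,3]
for z in (-.004,0,.004,.008,.011,.02): print(z,[proj(c,[x,y,z]).round(0).tolist() for x in(.011,-.011) for y in(-.0425,.0425)])
c=cam("wrist"); crop(c,100,270,200,120,4,"pics/w2.png")
```

```text
-0.004 [[187.0, 295.0], [442.0, 295.0], [192.0, 353.0], [436.0, 353.0]]
0 [[190.0, 290.0], [438.0, 290.0], [195.0, 347.0], [433.0, 347.0]]
0.004 [[193.0, 286.0], [435.0, 286.0], [198.0, 341.0], [430.0, 341.0]]
0.008 [[196.0, 281.0], [432.0, 281.0], [201.0, 336.0], [427.0, 336.0]]
0.011 [[198.0, 278.0], [430.0, 278.0], [203.0, 332.0], [425.0, 332.0]]
0.02 [[205.0, 269.0], [424.0, 269.0], [209.0, 320.0], [420.0, 320.0]]
```

View pics/w2.png

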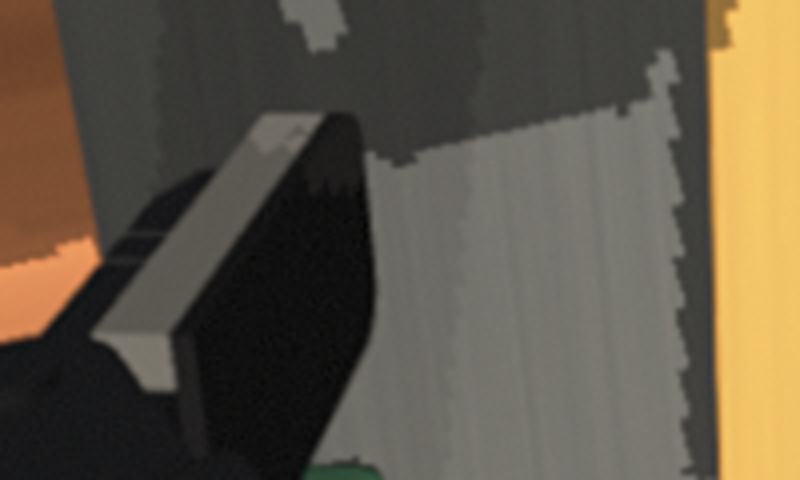

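```bash
python3 -c "
from h import *
go([.5034,.1528,.029],np.pi/2-.2185)"
```

```text
t 2.05 shift [-0.0005  0.0012  0.114 ] rz 0.0023 down err [ 0.0038 -0.0018  1.    ] F [-1.  -0.7  0.1] w 0.08490448621996499
```

Request:
advance --ticks '[{"jaw": 0.07,"sx": -0.0020,"sy": 0.0018,"sz": 0.03},{"jaw": 0.07,"sz": 0.03},{"jaw": 0.07,"sz": 0.03},{"jaw": 0.07,"sz": 0.0205},{"jaw": 0.07},{"jaw": 0.07},{"jaw": 0.07}]'

```text
time: 2.75
tcp_pos: [0.5049, 0.1529, 0.0324]
tool_rot: [0.002, 0.108, 0.994, 0.001]
ft_force: [0.4, 0.0, -0.2]
gripper_width: 0.0701
grip_force: 0.0
```

```bash
python3 -c "
from h import *
go([.5034,.1528,.029],np.pi/2-.2185)"
```

```text
t 2.75 shift [ 0.0015 -0.0004  0.0034] rz 0.0021 down err [ 0.0036 -0.0017  1.    ] F [ 0.4  0.  -0.2] w 0.0700562548371758
```

Now the last 3 mm, then close gently.

Request:
advance --ticks '[{"jaw": 0.07,"sz": 0.003},{"jaw": 0.055},{"jaw": 0.045},{"jaw": 0.04},{"jaw": 0.04},{"jaw": 0.04}]' --squeeze 30

```text
time: 3.35
tcp_pos: [0.5042, 0.1525, 0.0285]
tool_rot: [0.001, 0.108, 0.994, 0.0]
ft_force: [-1.5, -0.9, 6.3]
gripper_width: 0.0474
grip_force: 38.4
```

```bash
python3 -c "
from h import *
c=cam('wrist'); cv2.imwrite('pics/w3.png',c['image'])
c=cam('top'); crop(c,205,165,120,125,4,'pics/t3.png')"
```

```text
(no output)
```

View pics/w3.png

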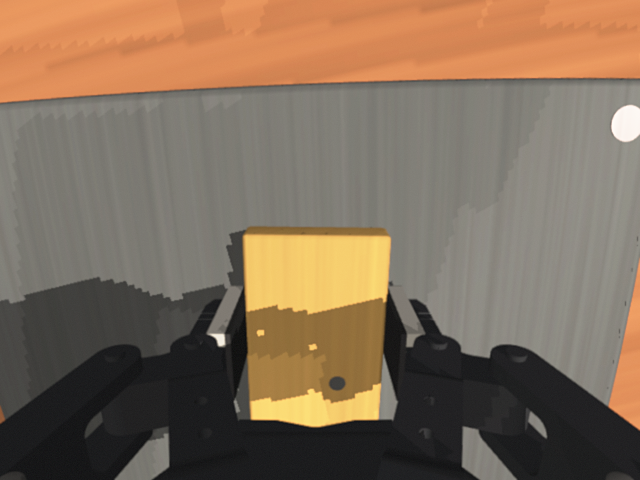

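The pads hold the blank across its width at 47 mm. It is flat, and the second dimple shows at (337,383). Sliding most of the way toward the punch.

Request:
advance --ticks '[{"jaw": 0.04,"sx": -0.005,"sy": -0.001},{"jaw": 0.04,"sx": -0.005,"sy": -0.001},{"jaw": 0.04,"sx": -0.005,"sy": -0.001},{"jaw": 0.04,"sx": -0.005,"sy": -0.001},{"jaw": 0.04,"sx": -0.005,"sy": -0.001},{"jaw": 0.04,"sx": -0.005,"sy": -0.001},{"jaw": 0.04,"sx": -0.005,"sy": -0.001},{"jaw": 0.04,"sx": -0.005,"sy": -0.0015},{"jaw": 0.04},{"jaw": 0.04}]'

```text
time: 4.45
tcp_pos: [0.5404, 0.137, 0.0286]
tool_rot: [-0.0, 0.108, 0.994, 0.001]
ft_force: [-5.6, 4.1, 8.9]
gripper_width: 0.0473
grip_force: 40.0
```

```bash
python3 -c "
from h import *
c=cam('scene'); crop(c,330,180,120,100,6,'pics/s3.png')"
```

```text
(no output)
```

View pics/s3.png

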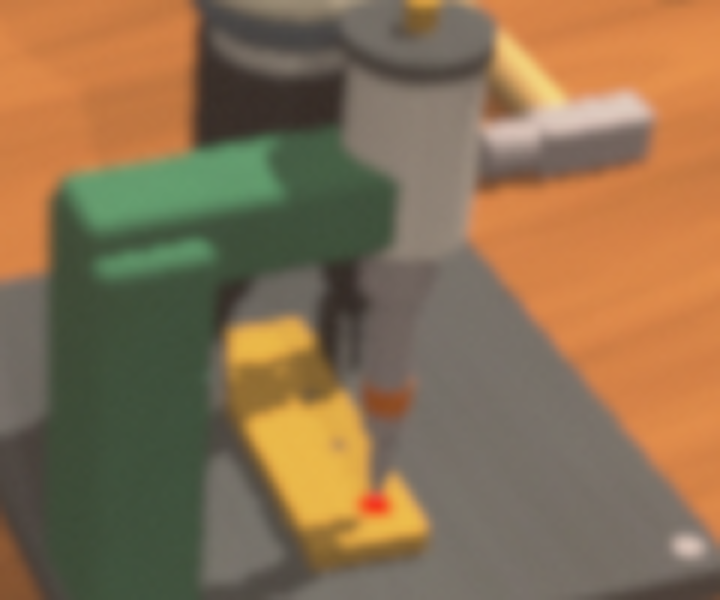

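Scene crop (6x, offset 330,180): punch point at about (378,492), orange band centre (388,402), cylinder top ellipse centre (418,38). The dot is at (374,505), just in front of the point.

Run:
```python
from h import *
c=cam("scene"); f=lambda p:((p[0]-2.5)/6+330,(p[1]-2.5)/6+180); g=lambda q:(np.array(q)-[330,180])*6+2.5
im=c["image"].astype(int); m=(im[...,2]>150)&(im[...,1]<70)&(im[...,0]<70); m[:180]=0;m[280:]=0;m[:,:330]=0;m[:,450:]=0
w=(np.clip(im[...,2]-2*im[...,1],0,None)*1.)[255:272,380:405] 
yy,xx=np.mgrid[255:272,380:405]; q=((w*xx).sum()/w.sum(),(w*yy).sum()/w.sum()); print("dot px",q,g(q),m.sum())
d=onz(c,f((374,505)),.032); dq=onz(c,q,.032)
t=onz(c,f((378,492)),.04)
print("dot",d,dq,"tip",t)
for z,n in((.26,"cyl top"),(.165,"cyl bot"),(.14,"nose")): print(n,g(proj(c,[t[0],t[1],z])))
print("dot under tip would be at",g(proj(c,[t[0],t[1],.032])))
a=g(proj(c,t)); print("px per 10mm x,y",g(proj(c,t+[.01,0,0]))-a,g(proj(c,t+[0,.01,0]))-a)
np.set_printoptions(linewidth=200); print(im[258:268,386:400,2]); print(im[258:268,386:400,1])
# top cam view of the dot
c=cam("top"); im=c["image"].astype(int); w=np.clip(im[...,2]-2*im[...,1]-60,0,None)[190:225,240:290]; print("top red sum",w.sum())
```

```text
dot px (np.float64(391.97730496453903), np.float64(263.6326241134752)) [374.36382979 504.29574468] 2
dot [0.64000746 0.12107303 0.032     ] [0.63970984 0.12144635 0.032     ] tip [0.64199157 0.12089461 0.04      ]
cyl top [424.60399261  -9.45052525]
cyl bot [403.35100977 223.00485959]
nose [398.05015065 279.96745336]
dot under tip would be at [376.47274489 507.93638973]
px per 10mm x,y [14.55930383 14.18349741] [21.22000891 -7.60825866]
[[232 230 227 224 214 172 128 117 133 149 143 126 119 118]
 [233 231 229 226 215 175 133 129 162 187 174 142 123 119]
 [234 233 231 228 218 184 145 150 191 216 203 166 134 120]
 [234 234 232 230 223 202 169 179 215 228 223 197 156 128]
 [235 234 234 234 233 225 214 217 230 236 233 220 182 141]
 [235 234 235 238 240 239 237 237 239 239 237 230 207 164]
 [234 234 235 237 240 242 242 242 242 240 237 234 224 195]
 [226 225 226 229 235 240 242 242 241 238 237 236 233 218]
 [198 195 196 209 224 235 238 239 238 237 236 236 235 228]
 [165 163 172 196 222 232 235 236 236 235 235 235 234 229]]
[[182 178 175 171 159 133 107 102 113 124 123 115 113 112]
 [183 181 177 173 161 134 109 108 129 146 140 123 114 112]
 [184 182 180 174 162 138 114 118 146 164 157 136 119 112]
 [185 184 180 174 158 134 112 121 152 173 173 154 131 117]
 [185 184 179 164 140 112  97 107 142 171 180 170 145 123]
 [185 183 174 149 113  81  68  80 120 159 181 179 160 136]
 [184 182 172 146 108  75  63  72 109 152 178 185 174 153]
 [173 172 166 150 130 113 108 112 133 161 180 187 184 168]
 [146 144 144 146 151 155 156 159 166 177 185 187 188 178]
 [124 122 129 144 164 175 178 180 182 184 185 186 184 179]]
top red sum 0
```

Request:
advance --ticks '[{"jaw": 0.04,"sx": -0.0015,"sy": -0.0001},{"jaw": 0.04,"sx": -0.0015,"sy": -0.0001},{"jaw": 0.04},{"jaw": 0.04}]'

```text
time: 5.0
tcp_pos: [0.5421, 0.1363, 0.0285]
tool_rot: [-0.002, 0.108, 0.994, 0.001]
ft_force: [-10.8, 5.0, 11.2]
gripper_width: 0.0472
grip_force: 41.0
```

```bash
python3 -c "
from h import *
c=cam('scene'); crop(c,366,240,54,40,14,'pics/s4.png')"
```

```text
(no output)
```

View pics/s4.png

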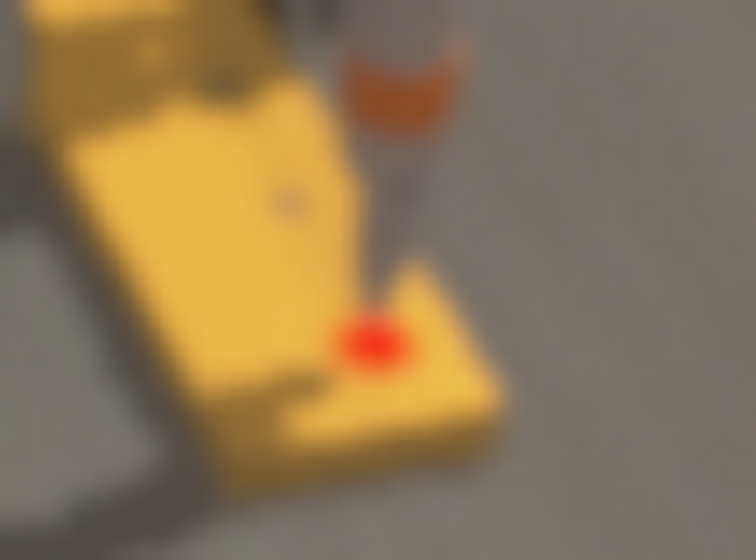

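The dot at (373,345) now sits just below the point at (375,310), about where a dot 8 mm under the point should show. I'll release, back off, and check from the wrist camera at close range.

Request:
advance --ticks '[{"jaw": 0.052},{"jaw": 0.06},{"jaw": 0.07},{"jaw": 0.075,"sz": -0.02},{"jaw": 0.075,"sx": 0.01,"sz": -0.03},{"jaw": 0.075,"sx": 0.03,"sz": -0.02},{"jaw": 0.075,"sx": 0.03,"sz": -0.01},{"jaw": 0.075},{"jaw": 0.075},{"jaw": 0.075}]'

```text
time: 6.05
tcp_pos: [0.4755, 0.1495, 0.1061]
tool_rot: [-0.0, 0.108, 0.994, -0.0]
ft_force: [0.0, -0.6, -0.4]
gripper_width: 0.0747
grip_force: 0.0
```

```bash
python3 -c "
from h import *
c=cam('wrist'); cv2.imwrite('pics/w5.png',c['image']); c=cam('scene'); crop(c,366,240,54,40,14,'pics/s5.png')
im=c['image'].astype(int)[255:272,380:405]; w=np.clip(im[...,2]-2*im[...,1],0,None); yy,xx=np.mgrid[255:272,380:405]; print((w*xx).sum()/w.sum(),(w*yy).sum()/w.sum())
im=cv2.imread('pics/s4.png'); im=cv2.resize(im,(54,40),interpolation=cv2.INTER_AREA).astype(int)[15:32,14:39]; w=np.clip(im[...,2]-2*im[...,1],0,None); print((w*xx).sum()/w.sum(),(w*yy).sum()/w.sum())"
```

```text
392.15848527349226 264.1136044880785
392.2236286919831 264.084388185654
```

View pics/w5.png

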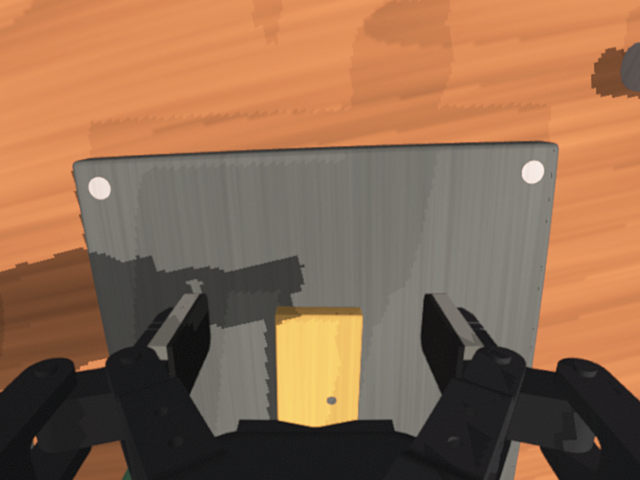

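The dot stayed put on release (shift under 0.1 px), but this pose hides the dot behind the palm. I'll tilt the tool so the camera looks forward at the punch.

Request:
advance --ticks '[{"jaw": 0.075,"sx": -0.025},{"jaw": 0.075,"sx": -0.025},{"jaw": 0.075,"wy": -0.15},{"jaw": 0.075,"wy": -0.15},{"jaw": 0.075,"wy": -0.15},{"jaw": 0.075,"wy": -0.15},{"jaw": 0.075},{"jaw": 0.075},{"jaw": 0.075}]'

```text
time: 7.05
tcp_pos: [0.5257, 0.1392, 0.1092]
tool_rot: [0.294, 0.104, 0.95, -0.031]
ft_force: [0.6, -0.3, -0.2]
gripper_width: 0.0752
grip_force: 0.0
```

```bash
python3 -c "
from h import *
c=cam('wrist'); cv2.imwrite('pics/w6full.png',c['image']); p=proj(c,[.6425,.119,.04]); print('pred tip px',p, 'xyz',c['xyz'])
im=c['image'].astype(int); m=(im[...,2]>150)&(im[...,1]<90)&(im[...,0]<90); ys,xs=np.nonzero(m); print('red',m.sum(), xs.mean() if len(xs) else 0, ys.mean() if len(ys) else 0, (xs.min(),xs.max(),ys.min(),ys.max()) if len(xs) else 0)
print('scale px/10mm x,y,z',[(proj(c,np.array([.6425,.119,.04])+d)-p).round(1) for d in np.eye(3)*.01])"
```

```text
pred tip px [322.52752596 310.61678983] xyz [0.3971175  0.16792874 0.17861262]
red 374 323.0534759358289 351.90106951871655 (np.int64(311), np.int64(335), np.int64(294), np.int64(394))
scale px/10mm x,y,z [array([2.9, 7. ]), array([14.7, -1.6]), array([ 0.2, 13.5])]
```

```bash
python3 -c "
import cv2
im=cv2.imread('pics/w6full.png'); cv2.imwrite('pics/w6.png',cv2.resize(im[270:345,275:375],None,fx=8,fy=8,interpolation=cv2.INTER_CUBIC))"
```

```text
(no output)
```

View pics/w6.png

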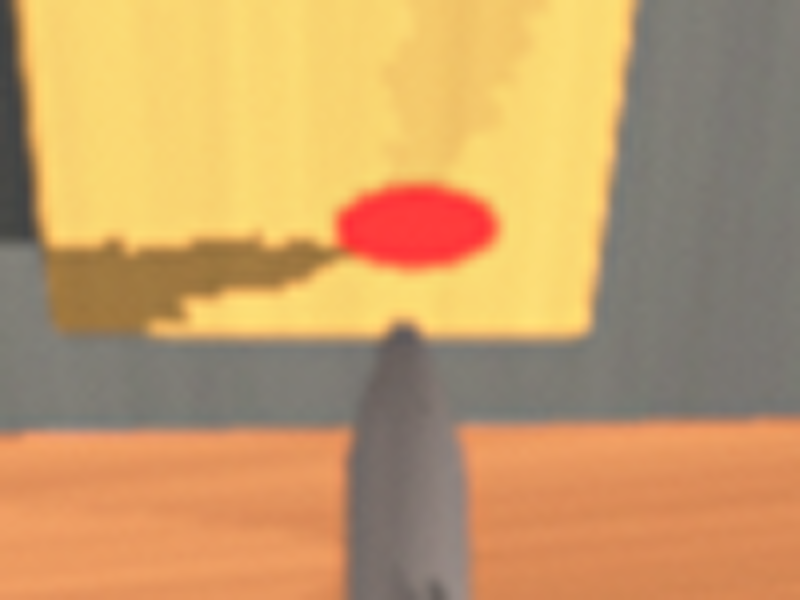

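Clear view (8x crop, offset 275,270): punch point at (403,320), dot centre (417,227). Allowing for the 8 mm gap, the dot still needs about +0.8 mm in x and -1.5 mm in y. I'll regrip and correct.

Request:
advance --ticks '[{"jaw": 0.075,"wy": 0.15},{"jaw": 0.075,"wy": 0.15},{"jaw": 0.075,"wy": 0.15},{"jaw": 0.075,"wy": 0.15},{"jaw": 0.075,"sx": -0.016,"sy": -0.001,"sz": 0.03},{"jaw": 0.075,"sz": 0.025},{"jaw": 0.07},{"jaw": 0.07}]' --squeeze 20

```text
time: 7.9
tcp_pos: [0.5404, 0.1344, 0.0524]
tool_rot: [-0.0, 0.108, 0.994, 0.0]
ft_force: [-0.2, 0.6, 0.6]
gripper_width: 0.0699
grip_force: 0.0
```

```bash
python3 -c "
from h import *
go([.5421,.1363,.029],np.pi/2-.2185)"
```

```text
t 7.9 shift [-0.0013  0.0023  0.0234] rz 0.0012 down err [-8.e-04 -4.e-04  1.e+00] F [-0.2  0.6  0.6] w 0.06985443950327985
```

Request:
advance --ticks '[{"jaw": 0.07,"sz": 0.012},{"jaw": 0.07,"sz": 0.0115},{"jaw": 0.06},{"jaw": 0.05},{"jaw": 0.04},{"jaw": 0.04},{"jaw": 0.04,"sx": -0.0012},{"jaw": 0.04},{"jaw": 0.04}]' --squeeze 20

```text
time: 8.8
tcp_pos: [0.5399, 0.1351, 0.0287]
tool_rot: [-0.001, 0.108, 0.994, 0.0]
ft_force: [-5.1, 3.1, 2.1]
gripper_width: 0.0476
grip_force: 22.9
```

Request:
advance --ticks '[{"jaw": 0.052},{"jaw": 0.06},{"jaw": 0.07},{"jaw": 0.075,"sz": -0.03},{"jaw": 0.075,"sx": 0.0172,"sz": -0.05},{"jaw": 0.075,"wy": -0.15},{"jaw": 0.075,"wy": -0.15},{"jaw": 0.075,"wy": -0.15},{"jaw": 0.075,"wy": -0.15},{"jaw": 0.075}]'

```text
time: 9.8
tcp_pos: [0.5203, 0.1375, 0.0996]
tool_rot: [0.291, 0.102, 0.951, -0.033]
ft_force: [-0.6, -0.2, -1.6]
gripper_width: 0.0751
grip_force: 0.0
```

Request:
advance --ticks '[{"jaw": 0.075},{"jaw": 0.075}]'

```text
time: 10.0
tcp_pos: [0.5264, 0.1381, 0.1083]
tool_rot: [0.294, 0.104, 0.95, -0.031]
ft_force: [0.5, 0.1, -0.1]
gripper_width: 0.075
grip_force: 0.0
```

Create chk.py:
```python
from h import *
def dot(im):
    im=im.astype(int); m=((im[...,2]>150)&(im[...,1]<120)&(im[...,0]<120)).astype(np.uint8)
    n,l,st,ce=cv2.connectedComponentsWithStats(m)
    return [(ce[i].round(2).tolist(),st[i].tolist()) for i in range(1,n) if st[i][4]>60]
print('old',dot(cv2.imread('pics/w6full.png')))
c=cam('wrist'); cv2.imwrite('pics/w7full.png',c['image']); print('new',dot(c['image']))
old=cv2.imread('pics/w6full.png')[302:336,300:350]
r=cv2.matchTemplate(c['image'][285:360,280:370],old[10:],cv2.TM_CCOEFF_NORMED); _,v,_,l=cv2.minMaxLoc(r)
print('punch template shift',l[0]+280-300,l[1]+285-312,v)
im=c['image'].astype(int); print(im[300:320,316:336].sum(2)//3)
```

```bash
python3 chk.py
```

```text
old [([338.85, 135.99], [307, 131, 62, 12, 411]), ([296.12, 172.21], [292, 149, 9, 50, 249]), ([326.28, 297.79], [317, 293, 20, 10, 158]), ([286.44, 306.0], [281, 301, 12, 10, 62]), ([328.51, 381.87], [315, 371, 28, 23, 541])]
new [([338.19, 137.1], [309, 132, 57, 12, 375]), ([294.01, 171.59], [290, 149, 11, 50, 222]), ([327.41, 298.78], [318, 294, 20, 10, 155]), ([293.19, 305.14], [283, 301, 26, 11, 113]), ([328.91, 382.49], [312, 364, 33, 34, 588])]
punch template shift 1 1 0.9730546474456787
[[158 170 139 119 118 122 123 125 124 124 124 125 125 125 125 124 124 124
  124 122]
 [136 154 136 122 117 123 123 124 124 124 124 124 124 123 124 124 12
[... 847 characters left out ...]
 191 193
  194 194]
 [178 177 176 176 175 178 180 170 137 101  90  94 118 153 172 172 172 173
  174 174]
 [141 141 140 139 139 140 139 131 107  95  94  96 104 120 127 130 131 131
  132 131]
 [123 123 119 120 118 119 119 108  97  96  97  98 102 111 116 119 120 120
  119 119]
 [121 123 120 118 117 119 116 105  99  98 100  99 104 112 117 120 122 123
  123 123]
 [123 122 122 122 119 119 114 104 100  99  99 102 104 110 117 122 123 122
  123 123]
 [124 122 121 120 119 114 108 100  99 101 101 102 104 112 117 122 122 124
  122 124]
 [123 122 122 121 118 113 104  99 100 102 103 102 107 113 119 120 122 123
  122 123]
 [122 122 122 121 118 113 105 101 101 102 103 104 108 113 119 120 123 123
  122 122]]
```

Create chk2.py:
```python
from h import *
import sys
def meas(im):
    im=im.astype(float)
    w=np.clip(im[...,1].max()-im[...,1],0,None); g=im[288:307,308:345]
    red=np.clip((g[...,2]-g[...,1]-110)/100,0,1); yy,xx=np.mgrid[288:307,308:345]
    d=np.array([(red*xx).sum(),(red*yy).sum()])/red.sum()
    y=im[304:320,312:342].sum(2)/3; y=np.clip(190-y,0,None)
    # tip: first row where column min darkness passes half, centroid there
    mx=y.max(1); rows=np.arange(304,320); i=np.argmax(mx>45); r=rows[i-1]+(45-mx[i-1])/(mx[i]-mx[i-1])
    k=y[i]; x=(k*np.arange(312,342)).sum()/k.sum() ; k2=np.where(y[i]>25,y[i],0); x2=(k2*np.arange(312,342)).sum()/k2.sum()
    return d,np.array([x2,r]),red.sum()
A=np.array([[2.9,14.7],[7.0,-1.6]])
for f in sys.argv[1:]:
    d,t,n=meas(cv2.imread(f)); e=t+[-.16,-10.8]-d
    print(f,"dot",d.round(2),"tip",t.round(2),n.round(0),"px",e.round(2),"move mm",(np.linalg.solve(A,e)*10).round(2))
```

```bash
python3 chk2.py pics/w6full.png pics/w7full.png
```

```text
pics/w6full.png dot [326.46 297.82] tip [312.42 320.71] 120.0 px [-14.2   12.09] move mm [ 14.42 -12.5 ]
pics/w7full.png dot [327.5  298.77] tip [316.99 323.  ] 119.0 px [-10.67  13.43] move mm [ 16.76 -10.57]
```

```bash
sed -i 's/304:320,312:342/306:312,320:333/; s/arange(304,320)/arange(306,312)/; s/np.arange(312,342)/np.arange(320,333)/g' chk2.py; python3 chk2.py pics/w6full.png pics/w7full.png
```

```text
pics/w6full.png dot [326.46 297.82] tip [324.97 309.85] 120.0 px [-1.66  1.23] move mm [ 1.44 -1.41]
pics/w7full.png dot [327.5  298.77] tip [326.44 310.22] 119.0 px [-1.22  0.64] move mm [ 0.7  -0.97]
```

Request:
advance --ticks '[{"jaw": 0.075,"wy": 0.15},{"jaw": 0.075,"wy": 0.15},{"jaw": 0.075,"wy": 0.15},{"jaw": 0.075,"wy": 0.15},{"jaw": 0.075,"sx": -0.0172,"sz": 0.03},{"jaw": 0.075,"sz": 0.03},{"jaw": 0.07,"sz": 0.0203},{"jaw": 0.07},{"jaw": 0.07}]' --squeeze 20

```text
time: 10.95
tcp_pos: [0.5435, 0.1337, 0.0259]
tool_rot: [0.0, 0.109, 0.994, 0.0]
ft_force: [-0.7, -0.3, 0.2]
gripper_width: 0.0701
grip_force: 0.0
```

Request:
advance --ticks '[{"jaw": 0.06},{"jaw": 0.05},{"jaw": 0.04},{"jaw": 0.04},{"jaw": 0.04,"sx": -0.0012,"sy": -0.0015},{"jaw": 0.04},{"jaw": 0.04},{"jaw": 0.04}]'

```text
time: 11.75
tcp_pos: [0.5438, 0.1339, 0.0285]
tool_rot: [0.002, 0.108, 0.994, 0.002]
ft_force: [-3.3, 4.9, 9.4]
gripper_width: 0.0469
grip_force: 30.8
```

Request:
advance --ticks '[{"jaw": 0.052},{"jaw": 0.06},{"jaw": 0.07},{"jaw": 0.075,"sz": -0.03},{"jaw": 0.075,"sx": 0.0184,"sy": 0.0015,"sz": -0.05},{"jaw": 0.075,"wy": -0.15},{"jaw": 0.075,"wy": -0.15},{"jaw": 0.075,"wy": -0.15},{"jaw": 0.075,"wy": -0.15},{"jaw": 0.075}]'

```text
time: 12.75
tcp_pos: [0.521, 0.1371, 0.0954]
tool_rot: [0.291, 0.101, 0.951, -0.034]
ft_force: [-1.6, -0.8, -1.9]
gripper_width: 0.0749
grip_force: 0.0
```

Request:
advance --ticks '[{"jaw": 0.075},{"jaw": 0.075}]'

```text
time: 12.95
tcp_pos: [0.5274, 0.1377, 0.1046]
tool_rot: [0.294, 0.104, 0.95, -0.031]
ft_force: [0.5, 0.0, -0.1]
gripper_width: 0.0749
grip_force: 0.0
```

```bash
python3 -c "
from h import *
c=cam('wrist'); cv2.imwrite('pics/w8full.png',c['image'])"; python3 chk2.py pics/w8full.png
```

```text
pics/w8full.png dot [327.68 302.68] tip [326.17 311.67] 111.0 px [-1.66 -1.82] move mm [-2.73 -0.59]
```

Request:
advance --ticks '[{"jaw": 0.075,"sx": -0.0022,"sz": -0.0032},{"jaw": 0.075},{"jaw": 0.075}]'

```text
time: 13.3
tcp_pos: [0.5265, 0.1374, 0.1067]
tool_rot: [0.294, 0.104, 0.95, -0.032]
ft_force: [-0.1, -0.8, 0.4]
gripper_width: 0.0747
grip_force: 0.0
```

```bash
python3 -c "
from h import *
c=cam('wrist'); cv2.imwrite('pics/w8full.png',c['image']);print((c['image'].astype(int).sum(2)//3)[302:318,318:336])"; python3 chk2.py pics/w8full.png
```

```text
[[170 140 120 118 123 125 124 125 124 124 124 125 125 124 125 125 123 123]
 [154 137 120 115 120 124 123 123 125 125 124 124 125 123 124 123 122 124]
 [141 156 150 138 132 128 123 123 122 122 123 123 122 122 123 124 130 140]
 [158 185 184 172 162 150 139 134 133 130 129 130 131 134 136 142 155 170]
 [177 192 192 191 186 179 172 169 164 158 157 158 163 167 168 172 181 191]
 [191 192 192 193 193 193 193 193 190 184 183 185 188 191 190 190 192 195]
 [193 192 190 191 193 194 195 196 195 196 196 196 197 195 192 192 193 195]
 [192 192 190 191 192 194 195 195 196 196 198 197 196 194 192 192 192 194]
 [191 192 191 191 193 193 195 195 195 195 196 196 196 193 192 191 193 194]
 [192 190 190 192 193 195 195 195 192 188 189 192 195 194 192 192 193 194]
 [193 192 192 193 194 196 197 192 173 156 156 170 189 195 193 193 194 196]
 [192 191 191 193 193 195 195 180 137 107 107 130 172 192 193 193 194 195]
 [177 177 176 176 179 180 179 157 111  90  92 109 146 174 177 178 178 177]
 [143 141 141 139 141 143 137 120  99  94  96 103 119 136 140 140 142 141]
 [122 123 120 118 121 120 114 103  96  98  98 100 109 119 122 122 123 123]
 [122 121 121 117 119 117 109 100  99  98  99 102 108 115 120 123 123 121]]
pics/w8full.png dot [328.47 300.83] tip [328.02 312.39] 119.0 px [-0.61  0.76] move mm [ 0.95 -0.6 ]
```

The dot is now within about 1 mm of the punch axis, well centred. Next is the trigger: untilt, rise clear, and hover above the grip.

Request:
advance --ticks '[{"jaw": 0.085,"sz": -0.02,"wy": 0.15},{"jaw": 0.085,"sz": -0.03,"wy": 0.15},{"jaw": 0.085,"sz": -0.03,"wy": 0.15},{"jaw": 0.085,"sz": -0.04,"wy": 0.15},{"jaw": 0.085,"sz": -0.04},{"jaw": 0.085},{"jaw": 0.085}]'

```text
time: 14.05
tcp_pos: [0.4884, 0.146, 0.2586]
tool_rot: [0.001, 0.108, 0.994, 0.0]
ft_force: [0.1, -0.1, -0.3]
gripper_width: 0.085
grip_force: 0.0
```

Request:
advance --ticks '[{"jaw": 0.085,"sx": -0.017,"sy": -0.038},{"jaw": 0.085,"sx": -0.017,"sy": -0.038},{"jaw": 0.085,"sx": -0.017,"sy": -0.038},{"jaw": 0.085,"sx": -0.017,"sy": -0.038},{"jaw": 0.085,"sx": -0.017,"sy": -0.038},{"jaw": 0.085,"sx": -0.017,"sy": -0.038},{"jaw": 0.085,"sx": -0.017,"sy": -0.035},{"jaw": 0.085,"wz": 0.132},{"jaw": 0.085},{"jaw": 0.085}]'

```text
time: 15.05
tcp_pos: [0.5468, -0.1359, 0.2566]
tool_rot: [-0.001, 0.172, 0.985, 0.0]
ft_force: [-0.4, -0.0, -0.4]
gripper_width: 0.0851
grip_force: 0.0
```

Run:
```python
from h import *
c=cam("wrist"); cv2.imwrite("pics/w9full.png",c["image"])
im=c["image"].astype(int)
m=((im[...,2]>110)&(im[...,1]<60)&(im[...,0]<60)).astype(np.uint8); n,l,st,ce=cv2.connectedComponentsWithStats(m)
for i in range(1,n):
    if st[i][4]>30:
        pts=np.argwhere(l==i)[:,::-1].astype(np.float32); print(ce[i].round(1),st[i],cv2.boxPoints(cv2.minAreaRect(pts)).round(0).tolist())
og=np.array([.5857,-.153]); th=-.3492; G=np.array([[np.cos(th),-np.sin(th)],[np.sin(th),np.cos(th)]])
for n,p,z in[("grip top",(0,0),.132),("trig top",(0,.042),.122),("trig 98 outer",(0,.043),.098),("base++",(.05,.06),.012),("base+-",(.05,-.06),.012),("base--",(-.05,-.06),.012),("base-+",(-.05,.06),.012)]:
    print(n,proj(c,[*(og+G@p),z]).round(1))
s=arm.get_state(); print(G.T@(np.array(s["tcp_pos"])[:2]-og))
```

```text
[619.1 199.2] [613 193  13  13 119] [[612.0, 203.0], [617.0, 191.0], [627.0, 196.0], [621.0, 207.0]]
[353.9 260.2] [ 332  231   50   67 1534] [[322.0, 241.0], [347.0, 222.0], [394.0, 282.0], [369.0, 302.0]]
grip top [310.2 288.5]
trig top [371.8 282.8]
trig 98 outer [368.9 270.1]
base++ [373.5 286.5]
base+- [249.6 286. ]
base-- [245.4 183.5]
base-+ [378.1 184. ]
[-0.04236054  0.00312982]
```

Run:
```python
from h import *
c=cam("wrist"); im=c["image"].astype(int)
og=np.array([.5857,-.153]); th=-.3492; G=np.array([[np.cos(th),-np.sin(th)],[np.sin(th),np.cos(th)]])
P=lambda x,y,z: proj(c,[*(og+G@[x,y]),z]).round(1)
print("pred trig top outer +x",P(.013,.0486,.122),"-x",P(-.013,.0486,.122), "inner +x",P(.013,.037,.122))
m=((im[...,2]>110)&(im[...,1]<60)&(im[...,0]<60)); 
for r in range(250,300,6): xs=np.nonzero(m[r,300:420])[0]+300; print(r,xs.min(),xs.max()) if len(xs) else 0
# wood: r-b large -> base is grey
g=(im[...,2]-im[...,0]<45)
for r in (190,200,210): xs=np.nonzero(g[r,200:420])[0]+200; print("row",r,xs.min(),xs.max(), P(-.05,.06,.012),P(-.05,-.06,.012))
for cc in (270,340): ys=np.nonzero(g[150:230,cc])[0]+150; print("col",cc,ys.min())
k=(im.sum(2)<150)
for r in (285,290,295,300,305): xs=np.nonzero(k[r,250:345])[0]+250; print("dark",r,xs.min() if len(xs) else 0,xs.max() if len(xs) else 0)
print("pred grip top corners",P(-.017,-.011,.132),P(-.017,.011,.132),P(.017,.011,.132),P(.017,-.011,.132))
cv2.imwrite("pics/x.png",im[225:320,280:400])
print((im.sum(2)//3)[240:320:6,276:346:4])
```

```text
pred trig top outer +x [379.8 299.7] -x [381.7 264.5] inner +x [363.2 299.7]
250 332 364
256 334 370
262 339 377
268 344 380
274 348 369
280 353 368
286 357 368
292 362 377
row 190 250 380 [377.7 183.7] [245.1 183.1]
row 200 250 379 [377.7 183.7] [245.1 183.1]
row 210 250 378 [377.7 183.7] [245.1 183.1]
col 270 180
col 340 182
dark 285 0 0
dark 290 0 0
dark 295 0 0
dark 300 0 0
dark 305 0 0
pred grip top corners [292.7 263.8] [326.6 263.9] [326.  311.4] [293.3 311.2]
[[ 90  88  89  89  88  89  74  22  23  21  25  24  26  60  67  58  60  60]
 [ 88  90  89  90  89  89  59  17  20  22  24  21  22  46  65  56  57  59]
 [ 90  90  89  91  91  89  32  25  23  21  22  24  24  25  58  58  57  58]
 [ 89  90  89  91  90  92  36  46  41  37  31  32  30  28  67  56  58  57]
 [ 90  92  91  90  88  86 143 148 149 150 148 147 146 146 100  91  69  58]
 [ 87  94  97  89  88  89 150 153 154 155 154 154 156 156 134 150 152 110]
 [155 155 155  86  89  87 151 153 152 152 153 155 155 153 136 151 151 150]
 [139 139 144 143 146 103 152 155 154 155 154 156 157 155 142 150 150 150]
 [146 145 144 143 144 101 152 153 154 154 155 155 157 152 135 135 139 143]
 [142 139 136 137 138  96 154 153 153 154 157 156 157 147 144 148 148 148]
 [140 140 136 133 134  94 152 154 152 154 156 159 156 147 144 143 139 140]
 [133 137 139 142 144 107 152 153 152 153 155 157 157 145 138 139 139 139]
 [146 148 150 150 149 146 142 139 137 139 137 138 139 137 138 135 133 133]
 [147 144 141 137 138 138 137 136 137 137 137 135 132 128 125 127 131 139]][ WARN:0@1.472] global loadsave.cpp:1063 imwrite_ Unsupported depth image for selected encoder is fallbacked to CV_8U.
```

Create tg.py:
```python
from h import *
th=-.3492; G=np.array([[np.cos(th),-np.sin(th)],[np.sin(th),np.cos(th)]]); og=np.array([.5857,-.153])+G@[-.0015,.0028]
s=arm.get_state(); print("tcp in grip frame",(G.T@(np.array(s["tcp_pos"])[:2]-og)).round(4),s["tcp_pos"][2],"F",np.round(s["ft_force"],1),"w",round(s["gripper_width"],4),"t",s["time"])
```

```text
(no output)
```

Request:
advance --ticks '[{"jaw": 0.085,"sx": -0.02,"sy": 0.007},{"jaw": 0.085,"sx": -0.021,"sy": 0.0067},{"jaw": 0.085,"sz": 0.04},{"jaw": 0.085,"sz": 0.04},{"jaw": 0.085},{"jaw": 0.085},{"jaw": 0.085}]' --squeeze 40

```text
time: 15.85
tcp_pos: [0.5915, -0.1375, 0.1813]
tool_rot: [0.002, 0.173, 0.985, -0.0]
ft_force: [0.3, -0.0, 0.6]
gripper_width: 0.0851
grip_force: 0.0
```

```bash
python3 tg.py
```

Run:
```python
from h import *
c=cam("wrist"); im=c["image"].astype(int); th=-.3492; G=np.array([[np.cos(th),-np.sin(th)],[np.sin(th),np.cos(th)]]); og=np.array([.5857,-.153])+G@[-.0015,.0028]
P=lambda x,y,z: proj(c,[*(og+G@[x,y]),z]).round(1)
print("pred grip top corners",P(-.017,-.011,.132),P(.017,.011,.132),"trig outer",P(.013,.0486,.122),P(-.013,.0486,.122))
b=(im.sum(2)//3); r=int(P(0,0,.132)[1]); x0=int(P(0,-.011,.132)[0]); print(r,x0-10,b[r,x0-10:x0+70:2])
m=((im[...,2]>110)&(im[...,1]<60)&(im[...,0]<60)); m[:,:x0]=0; m[:,x0+150:]=0; ys,xs=np.nonzero(m); print("red",xs.min(),xs.max(),ys.min(),ys.max())
```

```text
tcp in grip frame [0.0016 0.0138] 0.18127132814206043 F [ 0.3 -0.   0.6] w 0.0851 t 15.85
pred grip top corners [259.1 229.5] [308.4 299.1] trig outer [385.3 282.9] [388. 232.]
265 250 [141 159 156 159 141 104 138 153 154 155 154 154 155 155 156 154 155 157
 156 158 158 159 160 159 159 159 159 157 150 135 133 155 154 152 152 152
 153 152 152 152]
red 317 380 199 282
```

Request:
advance --ticks '[{"jaw": 0.085,"sz": 0.03},{"jaw": 0.085,"sz": 0.03},{"jaw": 0.085,"sx": 0.0015,"sz": 0.031},{"jaw": 0.085},{"jaw": 0.085},{"jaw": 0.085}]'

```text
time: 16.5
tcp_pos: [0.5908, -0.1375, 0.0905]
tool_rot: [0.003, 0.173, 0.985, -0.0]
ft_force: [0.3, 0.7, 0.4]
gripper_width: 0.0853
grip_force: 0.0
```

```bash
python3 tg.py
```

```text
tcp in grip frame [0.001  0.0135] 0.09049292592076741 F [0.3 0.7 0.4] w 0.0853 t 16.5
```

Request:
advance --ticks '[{"jaw": 0.08,"sy": -0.003},{"jaw": 0.07,"sy": -0.0025},{"jaw": 0.062},{"jaw": 0.055},{"jaw": 0.05},{"jaw": 0.045},{"jaw": 0.042},{"jaw": 0.04}]'

```text
time: 17.3
tcp_pos: [0.5874, -0.1421, 0.0872]
tool_rot: [0.0, 0.173, 0.985, -0.0]
ft_force: [-0.5, 2.9, 4.3]
gripper_width: 0.0402
grip_force: 2.9
```

```bash
python3 tg.py
```

```text
tcp in grip frame [-0.0006  0.008 ] 0.08724144952308296 F [-0.5  2.9  4.3] w 0.0402 t 17.3
```

Request:
advance --ticks '[{"jaw": 0.036},{"jaw": 0.034},{"jaw": 0.034},{"jaw": 0.034},{"jaw": 0.034},{"jaw": 0.034}]'

```text
time: 17.9
tcp_pos: [0.5871, -0.143, 0.0876]
tool_rot: [0.0, 0.174, 0.985, -0.0]
ft_force: [-0.3, 0.5, 5.6]
gripper_width: 0.0369
grip_force: 38.4
```

```bash
python3 tg.py
python3 -c "
from h import *
c=cam('scene'); crop(c,366,240,54,40,14,'pics/s10.png'); print((c['image'][250:270,384:404].astype(int)[...,2]-c['image'][250:270,384:404].astype(int)[...,1]))"
```

```text
tcp in grip frame [-0.0006  0.007 ] 0.08760401706637302 F [-0.3  0.5  5.6] w 0.0369 t 17.9
[[ 51  51  50  51  52  55  51  56  63  66  67  67  65  52  29  13   8   5
    6   7]
 [ 50  51  51  51  52  54  45  46  53  59  60  60  54  41  22  11   6   7
    7   6]
 [ 51  51  51  51  53  50  38  31  35  41  44  42  35  25  14   8   6   7
    6   5]
 [ 51  51  51  52  52  50  35  23  20  24  25  23  19  14  10   7   6   7
    6   7]
 [ 50  51  49  51  52  53  41  25  16  15  15  14  13   9   7   7   7   7
    7   7]
 [ 50  51  49  51  51  52  49  33  19  13  13  12  10   8   7   7   7   7
    7   7]
 [ 49  52  51  51  51  52  53  38  21  12  12  10  10   8   7   7   7   7
    7   7]
 [ 48  48  49  51  51  52  53
[... 376 characters left out ...]
   8   7
    7   5]
 [ 47  47  47  47  49  55  62  50  34  41  57  55  50  49  30  15   8   7
    7   7]
 [ 48  47  47  47  52  64  84  83  65  78  87  68  54  49  45  25  12   8
    7   6]
 [ 48  48  48  49  58  82 111 116 107 130 123  90  60  50  49  37  18   9
    6   7]
 [ 52  52  53  54  63  85 113 123 136 151 134  94  62  48  48  48  29  14
    8   6]
 [ 55  53  52  50  50  60  78  96 114 118 104  76  54  46  45  48  44  25
   10   7]
 [ 46  42  42  41  43  48  58  68  74  74  67  56  48  45  45  47  50  36
   17   8]
 [ 39  39  39  39  45  53  54  53  53  52  51  47  47  47  48  49  50  40
   19   9]
 [ 38  39  40  44  50  53  50  49  49  50  50  51  51  52  53  54  49  35
   18   9]]
```

Squeezed fully: 37 mm opening, 38 N against the stop, and the scene camera shows the punch point inside the red dot. Now releasing and backing off.

Request:
advance --ticks '[{"jaw": 0.045},{"jaw": 0.055},{"jaw": 0.065},{"jaw": 0.085,"sy": 0.0055},{"jaw": 0.085},{"jaw": 0.085,"sz": -0.02},{"jaw": 0.085,"sz": -0.03},{"jaw": 0.085,"sz": -0.04},{"jaw": 0.085,"sz": -0.04},{"jaw": 0.085}]'

```text
time: 18.95
tcp_pos: [0.5911, -0.138, 0.2253]
tool_rot: [0.006, 0.174, 0.985, -0.001]
ft_force: [-0.8, -0.3, 0.2]
gripper_width: 0.0849
grip_force: 0.0
```

Request:
advance --ticks '[{"jaw": 0.085,"sx": 0.02,"sz": -0.02},{"jaw": 0.085,"sx": 0.02},{"jaw": 0.085},{"jaw": 0.085}]'

```text
time: 19.35
tcp_pos: [0.5516, -0.1237, 0.2368]
tool_rot: [0.0, 0.173, 0.985, -0.0]
ft_force: [-0.3, -0.5, 0.6]
gripper_width: 0.0851
grip_force: 0.0
```

```bash
python3 tg.py
python3 -c "
from h import *
c=cam('scene'); im=c['image'].astype(int)[255:272,380:405]; w=np.clip(im[...,2]-2*im[...,1],0,None); yy,xx=np.mgrid[255:272,380:405]; print('dot now',(w*xx).sum()/w.sum(),(w*yy).sum()/w.sum())
i=c['image'].astype(int); print((i[...,2]-i[...,1])[244:268:1,390:395].tolist())
a=cv2.imread('pics/top0.png'); b=arm.camera('top')['image']
for n,(x,y,w,h) in dict(tin=(300,128,45,42),tub=(130,190,45,40),brick=(445,180,50,55),mallet=(155,262,50,105),grip=(338,190,58,55)).items(): print(n,np.abs(a[y:y+h,x:x+w].astype(int)-b[y:y+h,x:x+w]).mean().round(2))"
```

```text
tcp in grip frame [-0.0405  0.0131] 0.23678011161133172 F [-0.3 -0.5  0.6] w 0.0851 t 19.35
dot now 392.1162790697674 264.5014534883721
[[30, 39, 35, 29, 25], [36, 51, 53, 48, 45], [39, 56, 63, 62, 61], [37, 55, 64, 66, 67], [33, 46, 55, 59, 60], [32, 31, 36, 42, 44], [36, 24, 22, 24, 25], [43, 26, 17, 16, 15], [50, 34, 20, 15, 13], [53, 41, 23, 14, 12], [52, 43, 25, 15, 12], [54, 43, 24, 14, 12], [53, 43, 23, 14, 12], [53, 41, 23, 14, 12], [53, 42, 24, 16, 17], [53, 43, 25, 21, 28], [53, 46, 30, 30, 43], [54, 55, 44, 45, 53], [65, 78, 85, 79, 64], [91, 118, 136, 123, 94], [122, 159, 176, 164, 129], [133, 163, 179, 171, 138], [107, 121, 128, 124, 105], [72, 76, 77, 74, 68]]
tin 2.67
tub 3.01
brick 37.17
mallet 10.29
grip 55.43
```

```bash
python3 -c "
from workcell import arm
print(arm.hand_in())"
```

```text
the job is handed in; nothing more can be done
None
```

The job is done and handed in: I slid the blank flat until its red dot was within about 1 mm of the punch point, squeezed the trigger fully once, let the punch spring back, and left the blank in place; a last top-camera check couldn't confirm the brick and hammer (those areas looked different, probably the arm and its shadow), though the gripper went near neither.

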